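Pack the bar box and tug-test its snap catch

TASK

Pull the bar box's cantilever tray up and towards you by its sprung brass tab, put the white wine stopper in the compartment underneath, and push the tray back down until its catch snaps shut. Then prove that the catch holds: pull the tab straight out with about 10 N so that its front face stands over the green band for about a second, and let it go. Never pull the tab as far as the red mark, and leave the salt jar and the lemon where they are.

Things in the scene. Friction and masses are not known exactly. Their poses are not given: they have to be found in the camera images.
- bar_box: Dark wooden open box, fixed to the worktop: 150 mm (x) by 200 mm (y), walls 70 mm high, 6 mm thick; links outside make it 222 mm wide. Origin: centre of its underside; x points to its back (away from the robot at yaw 0), z up. A light wooden cantilever tray over it moves in the box's x-z plane. A catch tower, 54 mm wide, 120 mm high, stands behind it at x = 91 to 115 mm.
- tray_centre (a point): Centre of the underside of the light wooden tray, which always stays level: 150 mm (x) by 200 mm (y), 35 mm high, walls and floor 5 mm. Tray down and caught: at x = 0, z = 79 mm in the box's frame, covering the box. Two lengthwise dividers at y = +-52 mm leave a middle bay 100 mm wide, in which the tab stands.
- compartment (a point): Centre of the compartment's inner floor, 6 mm above the worktop; 138 (x) by 188 (y) mm inside. With the tray fully lifted the back 110 mm of it is open from above. A wall cabinet hangs over the back right of the worktop (x > 0.64, y < -0.2 m) from 0.48 m up: keep the wrist clear of it.
- tab_top (a point): Centre of the top edge of the brass pull tab: upright plate 10 mm thick (x), 60 wide (y), 50 high, its top 36 mm above the tray's rim. Tray down and tab at rest: x = -18, z = 150 mm in the box's frame. It travels with tray and tab. Bay free for fingers 46 mm in front of the tab and 83 mm behind it, down to a gauge strip 53 mm below the tab's top.
- tray_lift (a joint): Angle q of the tray's 90 mm links (rad): 0 down and caught, 1.45 fully lifted. The tray is 90*(cos 50deg - cos(50deg+q)) mm towards the robot (box -x) and 90*(sin(50deg+q) - sin 50deg) mm higher than at 0. Stays where left; moves at 4 to 6 N. From q = 0.13 a spring catch resists: push it home, firmly (15 N) against the stop at 0; then it has 0.05 rad of play.
- pull_tab (a joint): How far the tab is pulled out towards the robot (m) against a spring of 600 N/m: 0 at rest on its stop (pushing it back pushes the tray), 0.017 at 10 N. Its front face is over the green band of the strip on the tray's floor from 0.013 to 0.023 (8 to 14 N), at the red mark from 0.028 (17 N).
- stopper: White wine stopper with black rings, standing upright and loose on the worktop: round foot 33 mm across, 56 mm high, 60 g; origin at the centre of its underside. It or the salt jar stands to the left in front of the sink, the other to the right.
- salt_jar: Glass salt jar with black lid, 40 mm across, 105 mm high, loose; origin at the centre of its underside. Leave alone.
- lemon: Yellow lemon, 58 by 80 by 56 mm, loose, right of the box. Leave alone.

How it is judged:
On the way, in this order (a step that is already met when the one before it is completed fails the run):
1. the tray is lifted towards the robot (links beyond 1.15 rad) (value of joint tray_lift above 1.15 rad), for 0.2 s.
2. the stopper lies in the compartment, released (x of stopper in the frame of bar_box between -0.072 and 0.072 m and y of stopper in the frame of bar_box between -0.096 and 0.096 m and height (world z) of stopper below 0.05 m and contact force between the fingers and stopper below 0.1 N), for 0.2 s.
3. the tray is down and caught (links within 0.07 rad of closed) (value of joint tray_lift below 0.07 rad), for 0.2 s.
4. the tab is held over the green band (13 to 23 mm out, 8 to 14 N) for half a second while the tray stays caught (value of joint pull_tab between 0.013 and 0.023 m and value of joint tray_lift below 0.07 rad), for 0.5 s.
At the end, for the whole second after the job is handed in: The tray is down and caught (links within 0.07 rad of closed), the tab has sprung back to rest (within 4 mm), and the stopper is at rest in the compartment under the tray (value of joint tray_lift below 0.07 rad and value of joint pull_tab below 0.004 m and x of stopper in the frame of bar_box between -0.072 and 0.072 m and y of stopper in the frame of bar_box between -0.096 and 0.096 m and height (world z) of stopper below 0.05 m and linear speed of stopper below 0.03 m/s); the robot touches nothing.
It fails at once if the tab is pulled to the red mark (28 mm, 17 N) (value of joint pull_tab above 0.028 m).
It fails at once if the salt jar is moved by more than 30 mm or knocked over (distance of salt_jar from where it was at the start of the episode above 0.03 m or angle between salt_jar's own z axis and vertical above 0.5 rad).
It fails at once if the lemon is moved by more than 30 mm (distance of lemon from where it was at the start of the episode above 0.03 m).
It also fails if it takes over 69 s, if anything falls off the work surface, if the arm or the gripper's body presses on something with over 40 N, if the wrist force passes 120 N, or if a joint passes its speed limit or range.

ROBOT

A 7-joint arm with a two-finger parallel gripper is mounted at the origin on a cart in front of the work surface, level with it; the furniture and walls round the work are solid. World frame = base frame: x ahead of the robot, y to its left, z up, the work surface at z = 0. Lengths are in m, angles in rad, forces in N, time in s.
With the tool pointing down it reaches from about 0.4 to 0.9 m from the base axis. Payload 5.5 kg.
Tool frame: the origin (TCP) lies at the very end of the fingers, on their centre line; the grasp point (between the pads) lies 19 mm behind it; z points along the fingers, y is the line along which they close (so a half turn about z gives the same grasp; the last joint's range is limited). The gripper opens to 85 mm and grips with 20 to 120 N. Pads are 22 mm wide; open, the fingers measure 114 mm over their backs; the gripper's body (76 mm by 85 mm) begins 54 mm behind the grasp point. The pads swing forward as they close: fully open they stand 13 mm farther back than shut.
Start: joints at [1.599, 0.501, -0.427, 1.55, 0.221, 1.138, -0.21], TCP at [0.151, -0.632, 0.231] pointing down, gripper open.
Joint ranges: [-2.88, 2.88], [-0.31, 2.03], [-1.54, 1.56], [0.2, 2.42], [-1.41, 4.55], [0.19, 2.02], [-2.57, 2.57]. Speed limits (rad/s): [2.57, 2.57, 3.14, 3.14, 3.14, 3.14, 3.14].

INTERFACE

Orientations are given as a unit quaternion [w, x, y, z].
In Python, from plant import telemetry, eyes, finish_job gives the robot as it stands.
- The arm moves only by the tool jog_arm, never from a script. Its argument "rows" is a list of rows, each a list of 7 numbers: the turn, a rotation vector about the tool's x, y, z in rad, then the shift along the tool's x, y, z in cm, then the finger opening in cm, from 0 to 8.54. In form: [[wx, wy, wz, x, y, z, hand], ...]. A call has exactly 5 rows; each row is the pose to reach, as a shift and turn from the pose commanded when the call began, along the tool's axes at that moment; what a row does not reach only later rows make up. A row lasts 1/8 s, in which the tool goes at most 62.5 mm and 10.7 degrees, less where a joint would pass 70% of its speed; a pose out of reach is approached as far as the arm can. A call with a gripper value outside its range is refused whole. The fingers move at their own pace and stop on an object; "force" is the grip in N (left out, the last holds). Time passes only in rows, so rows that repeat a pose let the fingers close, or fill a call up. It gives the time, the measured TCP pose, the force, the opening and the grip force at its end, in the units of the state.
- telemetry.observe(): the state, without advancing time (a new reading comes with each control period).
- eyes.camera(name): name is "scene" or "top"; returns (picture, depth): 480x640x3 uint8, red, green, blue; 480x640 float32, m along the optical axis (not along the pixel's ray), 0 where there is no reading.
- eyes.get_calibration(name): a dict with "K" (3x3 intrinsics, pixels), "dist_coeffs" ([k1, k2, p1, p2, k3] as OpenCV has them; the pictures are not rectified), "R" (3x3) and "t" (3): a world point X has camera coordinates R X + t. Camera axes: x right, y down, z forward; pixel columns grow to the right and rows downward; lengths in m; the calibration is good to about 2 mm. A picture is of the moment at which its call begins. get_calibration takes no time and is no camera call.
- finish_job(): hands the job in; it is judged then, once.
The state is a dict: "clock": time; "qpos": joint angles; "qd": joint speeds; "effort": joint torques, N m; "position": TCP position; "tcp_rot": TCP orientation; "force": force on the tool from outside, world axes, zero at the start; "wrist_torque": the same for the moment, N m; "opening": finger opening in m; "grip_force": force on a finger pad.
Only numpy, scipy, OpenCV 4.12 (cv2) and the standard library are available. Lean on these libraries where they do the work, as an engineer would, in place of code of your own. Each camera call takes 0.05 s, during which the arm holds its last target. There are 200 camera calls.

## Working session

There is one attempt and no reset: what is moved stays moved. The work goes in short steps, Python scripts to look and compute and a tool call to move; the robot and the scene stay as the last step left them, time stands still between calls to the robot, and variables do not carry over. Pictures are saved under pics/ and viewed, at most 10 in all, crops included, and the job is handed in when it is done.

Besides the shell and the picture viewer there is one more tool, called after "Emit:" in YAML: its name, and indented under it one key for each argument. jog_arm: Moves the arm, as the interface text tells. Its arguments: {"type":"object","properties":{"rows":{"type":"array","items":{"type":"array","items":{"type":"number"}}},"force":{"type":"number"}},"required":["rows"]}

```bash
mkdir -p pics
cat > h.py <<'E'
import numpy as np, cv2
from plant import telemetry, eyes, finish_job
def grab(n,f=None):
    p,d=eyes.camera(n)
    if f: cv2.imwrite('pics/'+f,p[:,:,::-1])
    return p,d
def ray(n,uv):
    c=eyes.get_calibration(n);K,D,R,t=[np.array(c[k],float) for k in('K','dist_coeffs','R','t')]
    u=cv2.undistortPoints(np.array(uv,float).reshape(-1,1,2),K,D)[:,0]
    d=np.c_[u,np.ones(len(u))]
    return -R.T@t, d@R, t, R
def plane(n,uv,z):
    o,d,_,_=ray(n,uv); return o+d*((z-o[2])/d[:,2])[:,None]
def dep(n,uv,D):
    o,d,_,_=ray(n,uv); z=np.array([D[int(v),int(u)] for u,v in uv]); return o+d*z[:,None]
E
python3 - <<'E'
from h import *
for n in('scene','top'):
    p,d=grab(n,n+'0.png'); c=eyes.get_calibration(n); print(n,ray(n,[[320,240]])[:2],(d>0).mean())
print(telemetry.observe())
E
```

```text
scene (array([-0.18929698,  0.64971013,  0.93319379]), array([[ 0.54619939, -0.53899483, -0.64129557]])) 0.9959309895833334
top (array([ 0.35062331, -0.05097295,  1.27634115]), array([[ 0.12496044,  0.00628618, -0.99215029]])) 0.9960026041666666
{'clock': 0.1, 'qpos': array([ 1.59917586,  0.50173543, -0.42678245,  1.55138444,  0.22083431,
        1.13828969, -0.21029781]), 'qd': array([ 5.31313885e-04, -1.03564701e-03,  2.03055207e-04, -4.84839087e-03,
       -6.20541049e-04,  4.15394852e-05,  9.19994707e-04]), 'effort': array([-1.13663191e-02, -5.70820355e+01, -5.83870143e+00, -2.81750232e+01,
        1.04717186e-02,  5.59541062e-03, -1.16332441e-05]), 'position': array([ 0.15102295, -0.63155526,  0.23035633]), 'tcp_rot': array([-8.74292928e-04,  9.93111978e-01,  1.17165801e-01, -9.71224554e-05]), 'force': array([-0.2908611 ,  0.2959587 , -0.38190485]), 'wrist_torque': array([ 0.00163927,  0.028735  , -0.00275251]), 'grip_force': 0.0, 'opening': 0.08519421996766047}
```

View pics/scene0.png

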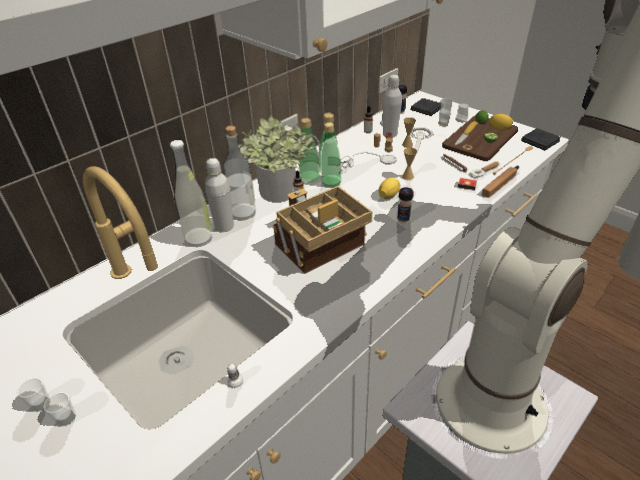

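View pics/top0.png

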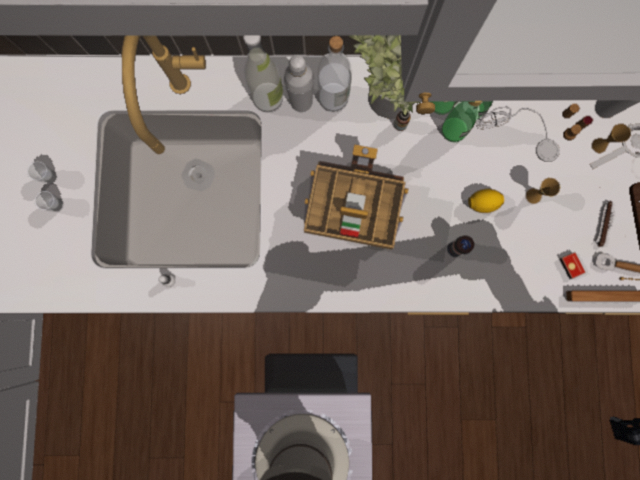

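The scene view shows the stopper at (235,375), the jar at (405,205) and the box at about (320,225). In the top view the stopper is at (167,279), the box at about (355,205), the tower at (364,157) and the tab at (354,211). The jar is at (460,246) and the lemon at (487,201).

Run:
```python
from h import *
p=cv2.imread('pics/top0.png');q=cv2.imread('pics/scene0.png')
a=cv2.resize(p[140:260,295:415],(480,480),interpolation=cv2.INTER_CUBIC)
b=cv2.resize(q[355:395,215:255],(300,300),interpolation=cv2.INTER_CUBIC)
c=cv2.resize(p[260:300,145:185],(300,300),interpolation=cv2.INTER_CUBIC)
o=np.zeros((600,780,3),np.uint8);o[:480,:480]=a;o[:300,480:]=b;o[300:,480:]=c
cv2.imwrite('pics/crop1.png',o)
```

```text
(no output)
```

View pics/crop1.png

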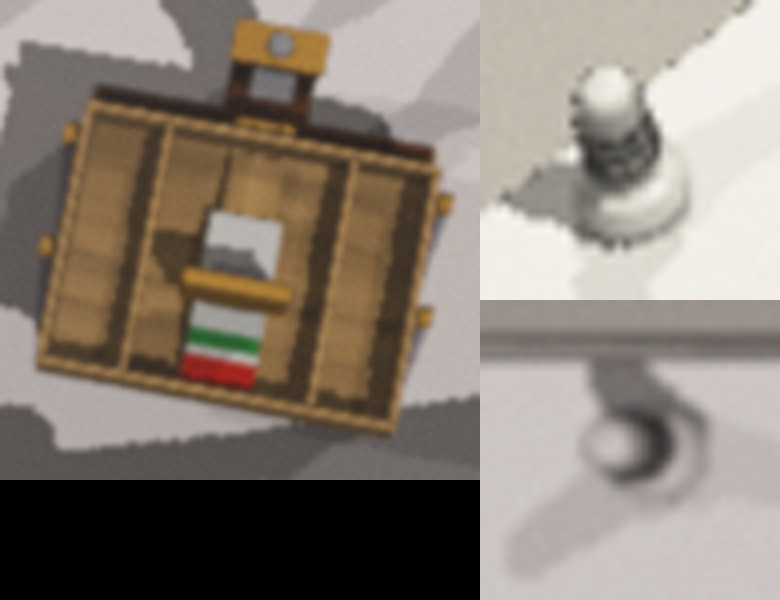

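The crop shows the tray rim corners at crop pixels (95,98), (440,165), (393,432) and (38,365). The tab's top bar runs from about (185,280) to (290,300). The stopper's foot is centred at about (654,454) in the top inset and (633,205) in the scene inset.

Run:
```python
from h import *
f=lambda a:np.array(a,float)/4+[295,140]-.375
C=plane('top',f([[95,98],[440,165],[393,432],[38,365]]),.114)
print(C,C.mean(0)); 
e=[np.linalg.norm(C[i]-C[(i+1)%4]) for i in range(4)];print(e)
for a,b in((2,1),(3,0)): v=C[b]-C[a];print('yaw',np.arctan2(v[1],v[0]))
for a,b in((1,0),(2,3)): v=C[b]-C[a];print('yaw',np.arctan2(-v[0],v[1]))
p,d=grab('top');
print('rim dep',dep('top',f([[95,98],[440,165],[393,432],[38,365]]),d)[:,2])
# tab: points by depth height
c=cv2.cvtColor(p,cv2.COLOR_RGB2HSV)
vv,uu=np.mgrid[190:225,335:375];uv=np.c_[uu.ravel(),vv.ravel()]
X=dep('top',uv,d);m=(X[:,2]>.135)&(X[:,2]<.17);print('tab',m.sum(),X[m].mean(0))
r=cv2.minAreaRect(plane('top',uv[m],.15)[:,:2].astype(np.float32)*1000);print(r)
vv,uu=np.mgrid[140:175,345:385];uv=np.c_[uu.ravel(),vv.ravel()]
X=dep('top',uv,d);m=(X[:,2]>.11)&(X[:,2]<.13);print('tower',m.sum(),X[m].mean(0))
print('foot top',plane('top',[[145+174/7.5,260+154/7.5]],.004))
print('foot sc',plane('scene',[[215+153/7.5,355+205/7.5]],.004))
q,dd=grab('scene')
vv,uu=np.mgrid[262:292,150:182];uv=np.c_[uu.ravel(),vv.ravel()]
X=dep('top',uv,d);m=(X[:,2]>.03)&(X[:,2]<.07);print('stop',m.sum(),X[m].mean(0),X[m].max(0))
vv,uu=np.mgrid[355:395,215:255];uv=np.c_[uu.ravel(),vv.ravel()]
X=dep('scene',uv,dd);m=(X[:,2]>.03)&(X[:,2]<.07);print('stopS',m.sum(),X[m].mean(0),X[m].max(0))
for n,w in(('jar',(230,260,445,480)),('lemon',(185,220,465,510))):
  vv,uu=np.mgrid[w[0]:w[1],w[2]:w[3]];uv=np.c_[uu.ravel(),vv.ravel()]
  X=dep('top',uv,d);m=(X[:,2]>.03);print(n,m.sum(),X[m].mean(0),X[m].max(0),X[m].min(0))
```

```text
[[ 0.66831618 -0.04007334  0.114     ]
 [ 0.62957075 -0.23230885  0.114     ]
 [ 0.47991786 -0.20361983  0.114     ]
 [ 0.5173623  -0.00859054  0.114     ]] [ 0.57379177 -0.12114814  0.114     ]
[np.float64(0.19610124577694393), np.float64(0.15237797614091347), np.float64(0.19859131260456284), np.float64(0.15420194590036465)]
yaw -0.18940581559104652
yaw -0.20561172605446565
yaw -0.19888727384241783
yaw -0.18968567104332937
rim dep [0.06699467 0.0003787  0.12489069 0.12864467]
tab 189 [ 0.55243499 -0.11578998  0.15934392]
((553.7972412109375, -116.39860534667969), (60.216426849365234, 15.402837753295898), 79.10208892822266)
tower 354 [ 0.68476567 -0.13945897  0.11652115]
foot top [[0.41388892 0.31937717 0.004     ]]
foot sc [[0.41082712 0.32358293 0.004     ]]
stop 75 [0.41681098 0.31849727 0.0480851 ] [0.42779868 0.32894853 0.06145278]
stopS 120 [0.41143441 0.32473682 0.04566777] [0.42289025 0.33365533 0.0583903 ]
jar 396 [ 0.4870801  -0.35839511  0.09431669] [ 0.5100202  -0.05097295  1.27634115] [ 0.35062331 -0.38360331  0.03156651]
lemon 661 [ 0.59889613 -0.43008935  0.05521526] [ 0.63087919 -0.05097295  1.27634115] [ 0.35062331 -0.47695357  0.03000801]
```

```bash
cat >> h.py <<'E'
from scipy.spatial.transform import Rotation as Ro
A=-0.194; BOX=np.array([.574,-.1205,0])
def box(x,y,z): c,s=np.cos(A),np.sin(A); return BOX+[c*x-s*y,s*x+c*y,z]
def go(p,a=A):
    "row numbers to TCP position p, tool y at angle a, tool z down"
    s=telemetry.observe();w,x,y,z=s['tcp_rot'];R=Ro.from_quat([x,y,z,w])
    T=Ro.from_matrix(np.array([[-np.sin(a),np.cos(a),0],[np.cos(a),np.sin(a),0],[0,0,-1]]).T)
    print('turn',(R.inv()*T).as_rotvec().round(4),'cm',(R.inv().apply(np.array(p)-s['position'])*100).round(2), s['position'].round(4),s['force'].round(1),s['opening'].round(4),round(s['clock'],2))
def bf():
    s=telemetry.observe();c,sn=np.cos(A),np.sin(A);M=np.array([[c,sn,0],[-sn,c,0],[0,0,1]])
    print('box pos',(M@(s['position']-BOX)).round(4),'F',(M@s['force']).round(1),s['opening'].round(4),s['grip_force'],round(s['clock'],2))
E
python3 -c "
from h import *
go(box(-.0185,0,.2))"
```

```text
Traceback (most recent call last):
  File "h.py", line 23, in go
    print('turn',(R.inv()*T).as_rotvec().round(4),'cm',(R.inv().apply(np.array(p)-s['position'])*100).round(2), s['position'].round(4),s['force'].round(1),s['opening'].round(4),round(s['clock'],2))
                                                                                                                                                           ^^^^^^^^^^^^^^^^^^
AttributeError: 'float' object has no attribute 'round'
```

```bash
sed -i "s/s\['opening'\].round(4)/round(s['opening'],4)/" h.py
python3 -c "
from h import *
go(box(-.0185,0,.2))"
```

```text
turn [-1.100e-03 -8.000e-04 -1.142e+00] cm [ 51.34 -40.65   3.12] [ 0.1511 -0.6317  0.2306] [-0.9 -0.2 -0.1] 0.0856 0.2
```

Emit:
jog_arm:
  rows:
    - [0,0,-0.18,5,-4,0,4.5]
    - [0,0,-0.36,10,-8,0,4.5]
    - [0,0,-0.5,15,-12,0,4.5]
    - [0,0,-0.65,19,-15.5,0,4.5]
    - [0,0,-0.8,24,-19,0,4.5]
  force: 60

```text
clock: 0.82
position: [0.3408, -0.3901, 0.2314]
tcp_rot: [0.0, 0.868, 0.496, -0.0]
force: [0.6, -0.7, 0.0]
opening: 0.045
grip_force: 0.0
```

```bash
python3 -c "
from h import *
go(box(-.0185,0,.2));print(telemetry.observe()['qpos'].round(2))"
```

```text
turn [-2.000e-04  8.000e-04 -3.379e-01] cm [34.45  4.68  3.11] [ 0.3408 -0.3901  0.2314] [ 0.6 -0.7  0. ] 0.045 0.82
[ 1.41  0.31 -0.72  1.87  0.23  1.05  0.06]
```

Emit:
jog_arm:
  rows:
    - [0,0,-0.1,6,0.8,0,4.5]
    - [0,0,-0.2,12,1.6,0,4.5]
    - [0,0,-0.338,18,2.5,0,4.5]
    - [0,0,-0.338,24,3.3,0,4.5]
    - [0,0,-0.338,29,4,0,4.5]

```text
clock: 1.45
position: [0.5241, -0.1605, 0.2314]
tcp_rot: [0.0, 0.773, 0.634, 0.0]
force: [-0.1, -0.8, 0.5]
opening: 0.045
grip_force: 0.0
```

```bash
python3 -c "
from h import *
go(box(-.0185,0,.2));print(telemetry.observe()['qpos'].round(2))"
```

```text
turn [ 0.0005 -0.0002 -0.003 ] cm [4.89 2.26 3.15] [ 0.5241 -0.1605  0.2314] [-0.1 -0.8  0.5] 0.045 1.45
[ 0.93  0.41 -0.86  1.8   0.35  1.09 -0.25]
```

Emit:
jog_arm:
  rows:
    - [0,0,-0.003,4.9,2.25,0,4.5]
    - [0,0,-0.003,4.9,2.25,3,4.5]
    - [0,0,-0.003,4.9,2.25,5,4.5]
    - [0,0,-0.003,4.9,2.25,6,4.5]
    - [0,0,-0.003,4.9,2.25,6,4.5]

```text
clock: 2.08
position: [0.5539, -0.12, 0.1706]
tcp_rot: [-0.001, 0.773, 0.634, -0.001]
force: [-0.0, -0.2, 0.4]
opening: 0.0448
grip_force: 0.0
```

```bash
python3 -c "
from h import *
grab('top','top1.png');p,d=grab('scene','scene1.png')
cv2.imwrite('pics/c2.png',cv2.resize(p[130:290,240:400,::-1],(600,600),interpolation=cv2.INTER_CUBIC))
go(box(-.0185,0,.11));bf()"
```

```text
turn [ 0.0009  0.0001 -0.0023] cm [0.3  0.03 6.19] [ 0.5549 -0.1198  0.1719] [ 0.1  0.4 -0.1] 0.0452 2.17
box pos [-0.0189 -0.003   0.1719] F [ 0.   0.4 -0.1] 0.0452 0.0 2.17
```

View pics/c2.png

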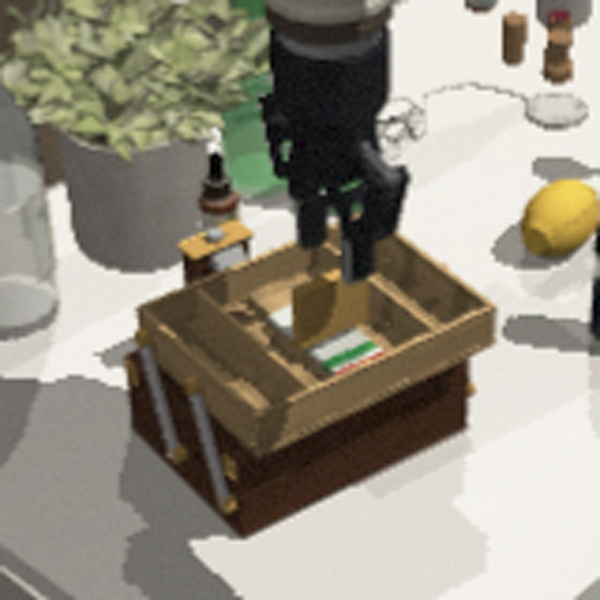

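The crop shows the two fingers at about (312,240) and (358,265), on either side of the tab top at (335,275). I'll go down and grip.

Emit:
jog_arm:
  rows:
    - [0,0,-0.002,0.3,0,2,4.5]
    - [0,0,-0.002,0.3,0,4.2,4.5]
    - [0,0,-0.002,0.3,0,6.2,4.5]
    - [0,0,-0.002,0.3,0,6.2,4.5]
    - [0,0,-0.002,0.3,0,6.2,2.5]

```text
clock: 2.8
position: [0.5556, -0.1159, 0.1089]
tcp_rot: [0.0, 0.772, 0.636, 0.0]
force: [0.5, 0.0, 3.5]
opening: 0.0279
grip_force: 2.2
```

Emit:
jog_arm:
  rows:
    - [0,0,0,0,0,0,1.5]
    - [0,0,0,0,0,0,0.5]
    - [0,0,0,0,0,0,0.5]
    - [0,0,0,0,0,0,0.5]
    - [0,0,0,0,0,0,0.5]

```text
clock: 3.42
position: [0.5557, -0.1159, 0.1095]
tcp_rot: [0.0, 0.772, 0.636, 0.0]
force: [5.0, 0.8, 2.1]
opening: 0.0093
grip_force: 59.7
```

```bash
python3 -c "
from h import *
bf()
for q in np.linspace(0,1.45,16): t=np.radians(50)+q;print(q.round(2),(9*(np.cos(np.radians(50))-np.cos(t))).round(2),(9*(np.sin(t)-np.sin(np.radians(50)))).round(2))"
```

```text
box pos [-0.0188  0.001   0.1095] F [4.7 1.7 2.1] 0.0093 59.68918902799487 3.42
0.0 0.0 0.0
0.1 0.69 0.53
0.19 1.43 0.98
0.29 2.21 1.37
0.39 3.03 1.67
0.48 3.87 1.9
0.58 4.72 2.04
0.68 5.59 2.1
0.77 6.46 2.08
0.87 7.32 1.97
0.97 8.17 1.78
1.06 9.0 1.51
1.16 9.8 1.16
1.26 10.55 0.74
1.35 11.27 0.24
1.45 11.93 -0.32
```

Emit:
jog_arm:
  rows:
    - [0,0,0,0,-0.2,-0.25,0.5]
    - [0,0,0,0,-0.45,-0.5,0.5]
    - [0,0,0,0,-0.7,-0.65,0.5]
    - [0,0,0,0,-1.1,-0.85,0.5]
    - [0,0,0,0,-1.4,-1.0,0.5]

```text
clock: 4.05
position: [0.5387, -0.1127, 0.1176]
tcp_rot: [-0.002, 0.772, 0.636, -0.001]
force: [0.8, 3.8, -17.5]
opening: 0.0093
grip_force: 58.2
```

```bash
python3 -c "
from h import *
bf()"
```

```text
box pos [-0.0362  0.0009  0.1176] F [  0.    3.8 -17.5] 0.0093 58.1557559967041 4.05
```

Emit:
jog_arm:
  rows:
    - [0,0,0,0,-0.4,-0.2,0.5]
    - [0,0,0,0,-0.8,-0.4,0.5]
    - [0,0,0,0,-1.2,-0.55,0.5]
    - [0,0,0,0,-1.6,-0.67,0.5]
    - [0,0,0,0,-2.0,-0.75,0.5]

```text
clock: 4.68
position: [0.5142, -0.108, 0.1198]
tcp_rot: [-0.006, 0.772, 0.636, -0.003]
force: [5.7, 4.4, -59.0]
opening: 0.0091
grip_force: 57.8
```

```bash
python3 -c "
from h import *
bf()
p,d=grab('scene')
cv2.imwrite('pics/c3.png',cv2.resize(p[130:290,240:400,::-1],(600,600),interpolation=cv2.INTER_CUBIC))"
```

```text
box pos [-0.061   0.0007  0.1198] F [  4.7   5.4 -59. ] 0.0091 57.82283127307892 4.67
```

View pics/c3.png

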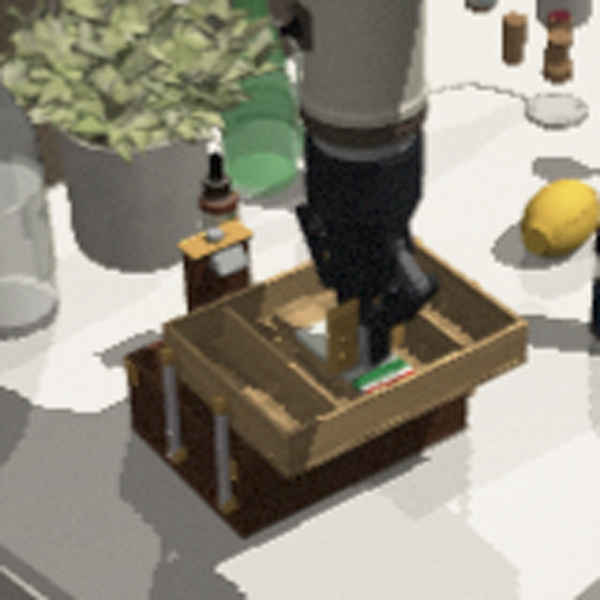

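The crop shows the tray lifted off the catch, with its front-left corner now at (288,435). The tab is closer to the green band than it was at rest, and the vertical force is high. I'll measure tray and tab before moving on.

```bash
python3 -c "
from h import *
p,d=grab('top');bf()
cv2.imwrite('pics/c4.png',cv2.resize(p[140:270,290:420,::-1],(600,600),interpolation=cv2.INTER_CUBIC))"
```

```text
box pos [-0.0612  0.0007  0.1198] F [  3.    7.1 -56.6] 0.0088 58.17044913768768 4.78
```

View pics/c4.png

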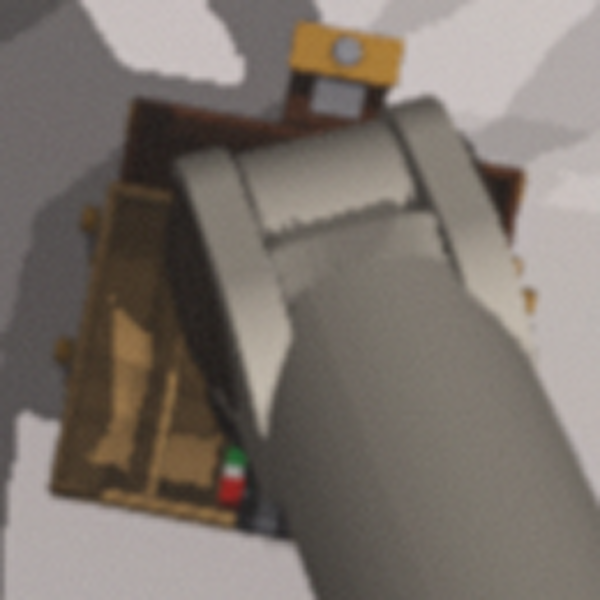

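```bash
python3 -c "
from h import *
from scipy.optimize import brentq
s=600/130
c,sn=np.cos(A),np.sin(A)
def bx(uv,z): 
    P=plane('top',[uv],z)[0]-BOX; return c*P[0]+sn*P[1], -sn*P[0]+c*P[1]
a0=np.radians(50)
for e,x0 in(([113,186],.075),([52,493],-.075)):
    uv=np.array(e)/s+[290,140]-.4
    for z in(.114,.124,.134): print(z,bx(uv,z),end=' ')
    f=lambda q:bx(uv,.114+.09*(np.sin(a0+q)-np.sin(a0)))[0]-(x0-.09*(np.cos(a0)-np.cos(a0+q)))
    q=brentq(f,-.2,1.5);print('q',q,.09*(np.cos(a0)-np.cos(a0+q)),.09*(np.sin(a0+q)-np.sin(a0)))
# tab from scene: depth of brass
print(telemetry.observe()['wrist_torque'],telemetry.observe()['effort'].round(1))
"
```

```text
0.114 (np.float64(0.03979789719221749), np.float64(0.09955583014703598)) 0.124 (np.float64(0.03745445396559845), np.float64(0.09891577017963889)) 0.134 (np.float64(0.035111010738979306), np.float64(0.09827571021224177)) q 0.4950991608749192 0.03970323953397482 0.01920736408317474
0.114 (np.float64(-0.11236799605122386), np.float64(0.09916774148659835)) 0.124 (np.float64(-0.1134023064700858), np.float64(0.09853102037252029)) 0.134 (np.float64(-0.11443661688894785), np.float64(0.09789429925844222)) q 0.4910559002350924 0.039346969903089155 0.01913326807664374
[ 1.10621813 -1.13693718 -0.00460052] [  3.5 -70.3 -15.2 -36.9   0.9   2.4  -0. ]
```

```bash
python3 -c "
from h import *
p,d=grab('scene')
cal=eyes.get_calibration('scene')
def pr(P):
    r=cv2.projectPoints(np.array([P]),cv2.Rodrigues(np.array(cal['R']))[0],np.array(cal['t']),np.array(cal['K']),np.array(cal['dist_coeffs']))[0].ravel()
    return r
crop=lambda u:((u-[240,130]+.5)*3.75).round(0)
for e in(0,.01,.02):
  x=-.0395-.023-e; dz=.019
  print(e,[crop(pr(box(x,y,z+dz))) for y,z in((.03,.15),(.03,.1),(-.03,.15))])
h=cv2.cvtColor(p,cv2.COLOR_RGB2HSV)
m=cv2.inRange(h,(55,110,60),(95,255,255));m[:200]=0;m[250:]=0;m[:,:310]=0;m[:,360:]=0
v,u=np.nonzero(m);print(len(v),u.min(),u.max(),v.min(),v.max())
P=plane('scene',np.c_[u,v],.116)-BOX;c,s=np.cos(A),np.sin(A)
bx=c*P[:,0]+s*P[:,1];print('green x',np.percentile(bx,[2,50,98])+.0395, 'expected -.036..-.046')
bgr=p[195:245,310:360,::-1]
cv2.imwrite('pics/c5.png',cv2.resize(bgr,(600,600),interpolation=cv2.INTER_CUBIC))
print(telemetry.observe()['qpos'].round(3));bf()
"
```

```text
0 [array([331., 314.]), array([333., 373.]), array([404., 281.])]
0.01 [array([340., 321.]), array([341., 381.]), array([414., 288.])]
0.02 [array([349., 329.]), array([350., 389.]), array([423., 295.])]
21 334 346 226 232
green x [-0.04105316 -0.03885727 -0.03629792] expected -.036..-.046
[ 0.79   0.529 -0.797  1.935  0.476  0.891 -0.444]
box pos [-0.061   0.0007  0.1197] F [  3.4   6.8 -56.1] 0.0094 58.22637319564819 4.83
```

View pics/c5.png

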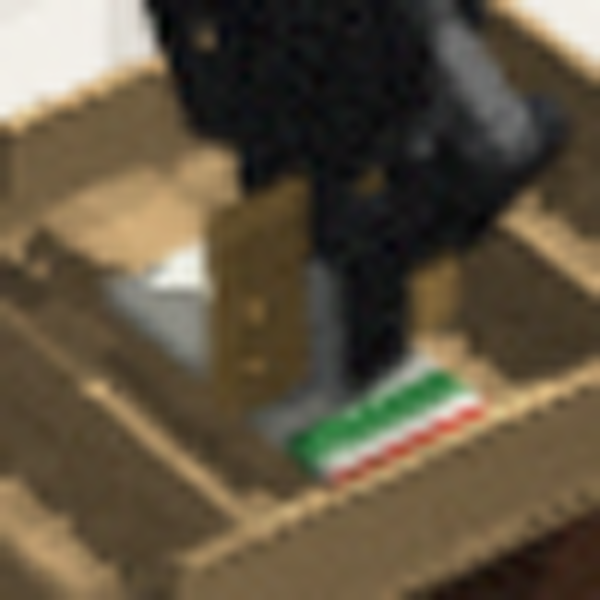

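The close crop shows the tab upright and at most 2 mm out, since its front-left foot at (225,410) is well short of the green band. So the large vertical force comes from gripping a tray that can only follow its arc. I'll loosen the fingers and hook the tab so that only x is driven.

Emit:
jog_arm:
  rows:
    - [0,0,0,0,0,0,1.2]
    - [0,0,0,0,0,0,2.2]
    - [0,0,0,0,0,0,2.2]
    - [0,0,0,0,0,0,2.2]
    - [0,0,0,0,0,0,2.2]

```text
clock: 5.45
position: [0.5223, -0.1098, 0.1275]
tcp_rot: [0.001, 0.772, 0.636, 0.0]
force: [0.7, 0.3, 0.2]
opening: 0.0223
grip_force: 0.0
```

```bash
python3 -c "
from h import *
bf();go(box(-.07,0,.14));print(telemetry.observe()['tcp_rot'])"
```

```text
box pos [-0.0528  0.0005  0.1275] F [0.7 0.4 0.2] 0.0223 0.0 5.45
turn [0.0013 0.0006 0.0009] cm [-0.05 -1.72 -1.26] [ 0.5223 -0.1098  0.1275] [0.7 0.3 0.2] 0.0223 5.45
[6.84755437e-04 7.71986970e-01 6.35637954e-01 2.01236738e-04]
```

Emit:
jog_arm:
  rows:
    - [0,0,0,0,-1,-0.2,2.2]
    - [0,0,0,0,-2,-0.3,2.2]
    - [0,0,0,0,-3,-0.3,2.2]
    - [0,0,0,0,-4,-0.3,2.2]
    - [0,0,0,0,-5,-0.2,2.2]

```text
clock: 6.08
position: [0.4723, -0.0999, 0.1289]
tcp_rot: [0.0, 0.772, 0.636, 0.0]
force: [3.3, -1.2, -1.7]
opening: 0.0222
grip_force: 1.6
```

```bash
python3 -c "
from h import *
bf()"
```

```text
box pos [-0.1037  0.0006  0.1289] F [ 3.4 -0.6 -1.7] 0.0222 1.5826136246323586 6.08
```

Emit:
jog_arm:
  rows:
    - [0,0,0,0,-1,0.1,2.2]
    - [0,0,0,0,-2,0.2,2.2]
    - [0,0,0,0,-3,0.4,2.2]
    - [0,0,0,0,-4,0.6,2.2]
    - [0,0,0,0,-4.8,0.8,2.2]

```text
clock: 6.7
position: [0.4326, -0.0917, 0.1239]
tcp_rot: [0.005, 0.772, 0.636, 0.005]
force: [13.1, -4.1, 11.0]
opening: 0.022
grip_force: 7.3
```

```bash
cat > tray.py <<'E'
from h import *
# tray pose from rim depth is rough: use scene view corner: brute q from tray's front-left rim corner region by depth points at left wall top
p,d=grab('scene');bf()
vv,uu=np.mgrid[130:300:1,240:400:1];uv=np.c_[uu.ravel(),vv.ravel()]
X=dep('scene',uv,d)-BOX;c,s=np.cos(A),np.sin(A)
bx=c*X[:,0]+s*X[:,1];by=-s*X[:,0]+c*X[:,1];z=X[:,2]
m=(z>.1)&(z<.137)&(by>.07)&(by<.103)&(bx<.09)
print('left wall',m.sum(),'x min/max',np.percentile(bx[m],[0,1,3,50,97,99,100]).round(3),'z',np.percentile(z[m],[50,97]).round(3))
E
python3 tray.py
```

```text
box pos [-0.1448  0.0009  0.1239] F [14.  -1.6  7.1] 0.0221 7.373812347650528 6.75
left wall 237 x min/max [-0.177 -0.176 -0.175 -0.108 -0.026 -0.024 -0.022] z [0.108 0.112]
```

Emit:
jog_arm:
  rows:
    - [0,0,0,0,0,0,2.2]
    - [0,0,0,0,0,0,2.2]
    - [0,0,0,0,0,0,2.2]
    - [0,0,0,0,0,0,2.2]
    - [0,0,0,0,0,0,2.2]

```text
clock: 7.38
position: [0.4331, -0.0919, 0.1239]
tcp_rot: [0.005, 0.772, 0.636, 0.005]
force: [13.3, -3.7, 5.2]
opening: 0.0218
grip_force: 7.1
```

```bash
python3 tray.py
python3 - <<'E'
from h import *
p,d=grab('top')
cv2.imwrite('pics/c6.png',cv2.resize(p[140:290,290:420,::-1],(520,600),interpolation=cv2.INTER_CUBIC))
p,d=grab('scene')
im=np.zeros((600,800,3),np.uint8)
im[:,:480]=cv2.resize(p[180:280,290:370,::-1],(480,600),interpolation=cv2.INTER_CUBIC)
E2=cv2.resize(cv2.imread('pics/c6.png'),(320,369)); im[:369,480:]=E2
cv2.imwrite('pics/c7.png',im)
E
```

```text
box pos [-0.1437  0.001   0.1239] F [13.7 -1.1  4.9] 0.0217 7.074156403541565 7.42
left wall 238 x min/max [-0.177 -0.176 -0.175 -0.113 -0.026 -0.024 -0.022] z [0.108 0.112]
```

View pics/c7.png

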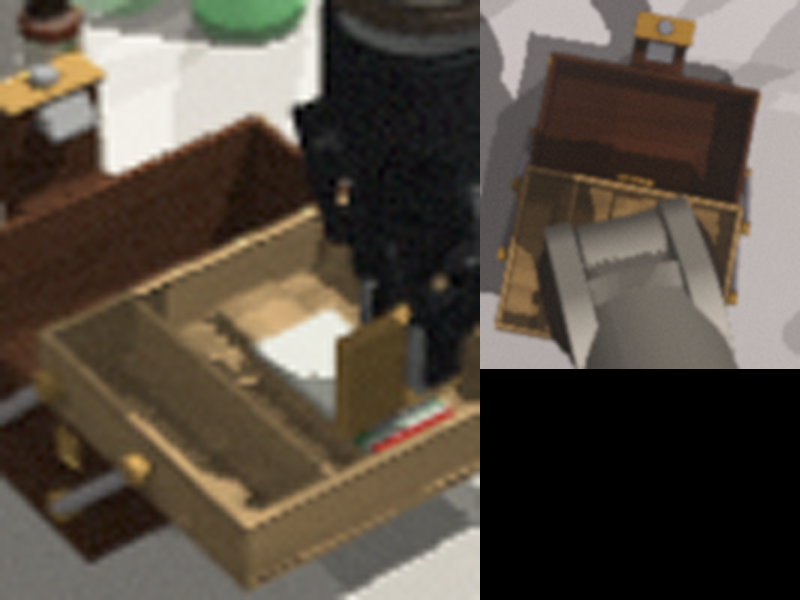

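The view shows the tray well forward and the tab standing over the green band, with red still ahead of it at (410,430). In the top inset the tray's left corners are at (528,168) and (498,328). I'll back off a little and compute q.

Emit:
jog_arm:
  rows:
    - [0,0,0,0,0.3,0,2.2]
    - [0,0,0,0,0.6,-0.1,2.2]
    - [0,0,0,0,1.0,-0.2,2.2]
    - [0,0,0,0,1.0,-0.2,2.2]
    - [0,0,0,0,1.0,-0.2,2.2]

```text
clock: 8.15
position: [0.4395, -0.0931, 0.1243]
tcp_rot: [0.003, 0.772, 0.636, 0.003]
force: [10.3, -2.3, -0.8]
opening: 0.0221
grip_force: 5.2
```

```bash
python3 -c "
from h import *
from scipy.optimize import brentq
bf()
c,sn=np.cos(A),np.sin(A);a0=np.radians(50)
def bx(uv,z): 
    P=plane('top',[uv],z)[0]-BOX; return c*P[0]+sn*P[1]
for e,x0 in(([528,168],.075),([498,328],-.075)):
    uv=(np.array(e)-[480,0])/2.4615+[290,140]-.4
    f=lambda q:bx(uv,.114+.09*(np.sin(a0+q)-np.sin(a0)))-(x0-.09*(np.cos(a0)-np.cos(a0+q)))
    q=brentq(f,-.2,1.9);print('q',q,.09*(np.cos(a0)-np.cos(a0+q)),.09*(np.sin(a0+q)-np.sin(a0)))
"
```

```text
box pos [-0.1373  0.0009  0.1243] F [10.6 -0.3 -0.8] 0.0221 5.187830328941345 8.15
q 1.2010490989417832 0.10122942259363535 0.009912213984239325
q 1.1441922956079138 0.09667822967033544 0.012249825598171548
```

Emit:
jog_arm:
  rows:
    - [0,0,0,0,0.5,0,2.2]
    - [0,0,0,0,1.0,0,2.2]
    - [0,0,0,0,1.4,0,2.2]
    - [0,0,0,0,1.4,-2,2.2]
    - [0,0,0,0,1.4,-5,2.2]

```text
clock: 8.78
position: [0.4469, -0.0948, 0.1722]
tcp_rot: [-0.002, 0.772, 0.636, -0.001]
force: [-0.2, 0.7, 0.6]
opening: 0.0216
grip_force: 0.0
```

Emit:
jog_arm:
  rows:
    - [0,0,0,0,0,-0.5,0]
    - [0,0,0,0,-2.7,-0.5,0]
    - [0,0,0,0,-2.7,-0.5,0]
    - [0,0,0,0,-2.7,-0.5,0]
    - [0,0,0,0,-2.7,-0.5,0]

```text
clock: 9.4
position: [0.423, -0.0902, 0.1776]
tcp_rot: [-0.0, 0.772, 0.636, 0.0]
force: [0.6, -0.3, -0.1]
opening: -0.0003
grip_force: 0.0
```

```bash
cat > q.py <<'E'
from h import *
# tray q: brass/wood rim top-left wall via top view: average box-y~.0975 strip depth points near rim
from scipy.optimize import brentq
p,d=grab('top');bf()
vv,uu=np.mgrid[140:300,290:420];uv=np.c_[uu.ravel(),vv.ravel()]
X=dep('top',uv,d)-BOX;c,s=np.cos(A),np.sin(A)
bx=c*X[:,0]+s*X[:,1];by=-s*X[:,0]+c*X[:,1];z=X[:,2]
m=(z>.1)&(z<.145)&(np.abs(by)<.105)&(np.abs(by)>.06)&(bx<.09)
print('walls',m.sum(),'x',np.percentile(bx[m],[0,2,98,100]).round(3),'z',np.percentile(z[m],[50,97]).round(3))
m=(z>.132)&(z<.175)&(np.abs(by)<.03)&(bx<.02);print('tab top',m.sum(),np.median(bx[m]) if m.sum() else 0)
E
python3 q.py
```

```text
box pos [-0.154   0.0007  0.1777] F [ 0.9 -0.1  0.9] 0.0002 0.0 9.45
walls 369 x [-0.17  -0.17  -0.021 -0.02 ] z [0.11  0.114]
tab top 0 0
```

Emit:
jog_arm:
  rows:
    - [0,0,0,0,1.2,0,0]
    - [0,0,0,0,1.2,1.5,0]
    - [0,0,0,0,1.2,4,0]
    - [0,0,0,0,1.2,6,0]
    - [0,0,0,0,1.2,6.2,0]

```text
clock: 10.07
position: [0.433, -0.0918, 0.1139]
tcp_rot: [-0.002, 0.772, 0.636, -0.001]
force: [0.0, -0.3, 0.5]
opening: -0.0005
grip_force: 0.0
```

Emit:
jog_arm:
  rows:
    - [0,0,0,0,-0.4,0,0]
    - [0,0,0,0,-0.8,0,0]
    - [0,0,0,0,-1.2,0,0]
    - [0,0,0,0,-1.6,0.1,0]
    - [0,0,0,0,-1.6,0.1,0]

```text
clock: 10.7
position: [0.4184, -0.0896, 0.1149]
tcp_rot: [0.0, 0.772, 0.636, -0.0]
force: [-0.0, -0.1, 0.0]
opening: -0.0
grip_force: 0.0
```

```bash
python3 q.py
```

```text
box pos [-0.1583  0.0004  0.1149] F [0.7 0.4 0.3] 0.0002 0.0 10.75
walls 445 x [-0.17  -0.17  -0.021 -0.02 ] z [0.11  0.114]
tab top 0 0
```

Emit:
jog_arm:
  rows:
    - [0,0,0,0,-0.4,0,0]
    - [0,0,0,0,-0.8,0,0]
    - [0,0,0,0,-1.2,0,0]
    - [0,0,0,0,-1.6,0,0]
    - [0,0,0,0,-2.0,0,0]

```text
clock: 11.38
position: [0.3989, -0.0855, 0.1148]
tcp_rot: [0.0, 0.772, 0.636, -0.0]
force: [0.5, 0.4, 0.4]
opening: -0.0001
grip_force: 0.0
```

```bash
python3 q.py;python3 -c "
from h import *
print(telemetry.observe()['qpos'].round(3))"
```

```text
box pos [-0.1792  0.0005  0.1147] F [-0.9  0.4  0. ] -0.0004 0.0 11.43
walls 482 x [-0.17  -0.169 -0.021 -0.019] z [0.11  0.115]
tab top 0 0
[ 0.93   0.338 -0.885  2.218  0.39   0.744 -0.413]
```

Run:
```python
from h import *
c,s=np.cos(A),np.sin(A)
def b(P): P=P-BOX; return np.c_[c*P[:,0]+s*P[:,1],-s*P[:,0]+c*P[:,1],P[:,2]].round(4)
g=lambda a:(np.array(a,float)-[480,0])/2.4615+[290,140]-.4
print('box back corners (exp .075,+-.1)',b(plane('top',g([[548,55],[757,93]]),.07)))
f=lambda a:np.array(a,float)/4+[295,140]-.375
print('tower top corners',b(plane('top',f([[233,22],[328,40],[322,75],[230,60]]),.12)))
r=[[95,98],[440,165],[393,432],[38,365]]
for z in(.114,.122): print(z,b(plane('top',f(r),z)),b(plane('top',f(r),z)).mean(0))
print('tray corners now',[b(plane('top',g([[528,168],[498,328]]),z)) for z in(.11,.12)])
p,d=grab('top','top2.png')
cv2.imwrite('pics/c8.png',cv2.resize(p[140:290,290:420,::-1],(520,600),interpolation=cv2.INTER_CUBIC))
```

```text
box back corners (exp .075,+-.1) [[ 0.0934  0.1034  0.07  ]
 [ 0.0948 -0.0966  0.07  ]]
tower top corners [[ 0.1329  0.0294  0.12  ]
 [ 0.1328 -0.0246  0.12  ]
 [ 0.1124 -0.025   0.12  ]
 [ 0.1111  0.027   0.12  ]]
0.114 [[ 0.077   0.0971  0.114 ]
 [ 0.0761 -0.099   0.114 ]
 [-0.0763 -0.0997  0.114 ]
 [-0.0771  0.0989  0.114 ]] [-7.50e-05 -6.75e-04  1.14e-01]
0.122 [[ 0.0749  0.0966  0.122 ]
 [ 0.074  -0.0981  0.122 ]
 [-0.0774 -0.0988  0.122 ]
 [-0.0782  0.0984  0.122 ]] [-0.001675 -0.000475  0.122   ]
tray corners now [array([[-0.0237,  0.0984,  0.11  ],
       [-0.1708,  0.0965,  0.11  ]]), array([[-0.0255,  0.0978,  0.12  ],
       [-0.1713,  0.0959,  0.12  ]])]
```

View pics/c8.png

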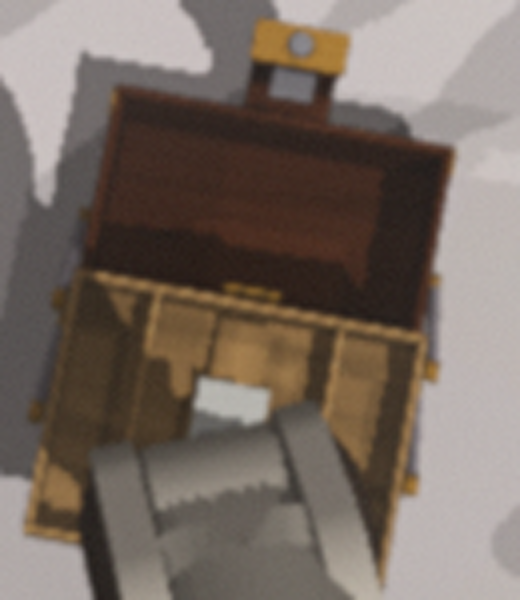

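The crop shows the tray fully forward and the compartment open behind it. The box back edge at (118,90)–(452,150) and the tower both put the true box origin about 18 mm further back. So the tray was already ajar at the start, and it is now fully lifted, against its stop. I'll correct the frame and fetch the stopper.

```bash
sed -i 's/^A=-0.194;.*/A=-0.194; BOX=np.array([.574,-.1205,0])+[.0185*np.cos(-.194)+.0015*.193,.0185*np.sin(-.194)+.0015*.981,0]/' h.py
python3 -c "
from h import *
bf();go([.413,.320,.2],A+np.pi/2)"
```

```text
box pos [-0.1973 -0.001   0.1148] F [ 0.3 -0.5  0. ] -0.0004 0.0 11.47
turn [-6.0000e-04 -0.0000e+00 -1.5697e+00] cm [40.08 -6.37 -8.53] [ 0.3986 -0.0856  0.1148] [ 0.2 -0.6  0. ] -0.0004 11.47
```

Emit:
jog_arm:
  rows:
    - [0,0,0,0,0,-4,2]
    - [0,0,0,0,1,-9,6]
    - [0,0,-0.18,4,1.5,-11,6]
    - [0,0,-0.36,9,2,-11,6]
    - [0,0,-0.54,14,2,-11,6]

```text
clock: 12.1
position: [0.4467, 0.0487, 0.2255]
tcp_rot: [0.001, 0.573, 0.82, 0.0]
force: [0.6, -0.0, -0.8]
opening: 0.0599
grip_force: 0.0
```

```bash
python3 -c "
from h import *
go([.413,.320,.12],A+np.pi/2)"
```

```text
turn [ 8.0000e-04  2.2000e-03 -1.0261e+00] cm [26.65  6.14 10.52] [0.4467 0.0487 0.2255] [ 0.6 -0.  -0.8] 0.0599 12.1
```

Emit:
jog_arm:
  rows:
    - [0,0,-0.18,5.5,1.3,1,6]
    - [0,0,-0.36,11,2.6,2,6]
    - [0,0,-0.54,16.5,3.8,4,6]
    - [0,0,-0.72,22,5,6,6]
    - [0,0,-0.9,26.6,6.1,8,6]

```text
clock: 12.72
position: [0.4122, 0.3211, 0.1441]
tcp_rot: [0.0, 0.158, 0.987, 0.0]
force: [0.5, -0.6, 0.7]
opening: 0.0598
grip_force: 0.0
```

Emit:
jog_arm:
  rows:
    - [0,0,-0.126,0,0,2,6]
    - [0,0,-0.126,0,0,2.5,6]
    - [0,0,-0.126,0,0,2.5,6]
    - [0,0,-0.126,0,0,2.5,6]
    - [0,0,-0.126,0,0,2.5,6]

```text
clock: 13.35
position: [0.4134, 0.3185, 0.1206]
tcp_rot: [0.001, 0.1, 0.995, 0.0]
force: [0.7, -0.3, -0.8]
opening: 0.0601
grip_force: 0.0
```

```bash
python3 -c "
from h import *
p,d=grab('scene')
vv,uu=np.mgrid[355:395,215:255];uv=np.c_[uu.ravel(),vv.ravel()]
X=dep('scene',uv,d);m=(X[:,2]>.01)&(X[:,2]<.065);print('stopS',m.sum(),X[m].mean(0),X[m].max(0))
go([.413,.321,.018],A+np.pi/2);print(telemetry.observe()['qpos'].round(2))"
```

```text
stopS 240 [0.41001042 0.32516426 0.0316129 ] [0.42576066 0.33774592 0.05922675]
turn [ 0.0005  0.0014 -0.0055] cm [ 0.09  0.23 10.25] [0.4133 0.3186 0.1205] [-0.2 -0.6  0.9] 0.06 13.4
[ 0.15  0.68 -1.13  1.95  0.74  1.    0.04]
```

Emit:
jog_arm:
  rows:
    - [0,0,0,0.1,0.25,3,6]
    - [0,0,0,0.1,0.25,6,6]
    - [0,0,0,0.1,0.25,9,6]
    - [0,0,0,0.1,0.25,10.2,6]
    - [0,0,0,0.1,0.25,10.2,6]

```text
clock: 14.02
position: [0.4119, 0.3214, 0.0177]
tcp_rot: [-0.0, 0.099, 0.995, -0.0]
force: [-0.1, -0.5, -0.0]
opening: 0.0598
grip_force: 0.0
```

Emit:
jog_arm:
  rows:
    - [0,0,0,0,0,0,3]
    - [0,0,0,0,0,0,1]
    - [0,0,0,0,0,0,0.5]
    - [0,0,0,0,0,0,0.5]
    - [0,0,0,0,0,0,0.5]
  force: 30

```text
clock: 14.65
position: [0.4128, 0.3222, 0.0191]
tcp_rot: [0.001, 0.099, 0.995, 0.001]
force: [-0.8, -0.1, 6.8]
opening: 0.0255
grip_force: 29.2
```

Emit:
jog_arm:
  rows:
    - [0,0,0,0,0,-0.5,0.5]
    - [0,0,0,0,0,-1.5,0.5]
    - [0,0,0,0,0,-4,0.5]
    - [0,0,0,0,0,-8,0.5]
    - [0,0,0,0,0,-13,0.5]

```text
clock: 15.28
position: [0.4114, 0.321, 0.1489]
tcp_rot: [-0.001, 0.098, 0.995, -0.001]
force: [0.9, 0.4, -0.2]
opening: 0.0251
grip_force: 29.0
```

```bash
python3 -c "
from h import *
p,d=grab('scene')
cv2.imwrite('pics/c9.png',cv2.resize(p[250:400,170:320,::-1],(600,600),interpolation=cv2.INTER_CUBIC))
go(box(.013,0,.21),A+np.pi/2)"
```

```text
turn [ 0.0053  0.0046 -0.0023] cm [-27.6  -40.33  -5.57] [0.4135 0.3245 0.1552] [0.5 2.1 3.7] 0.0259 15.32
```

View pics/c9.png

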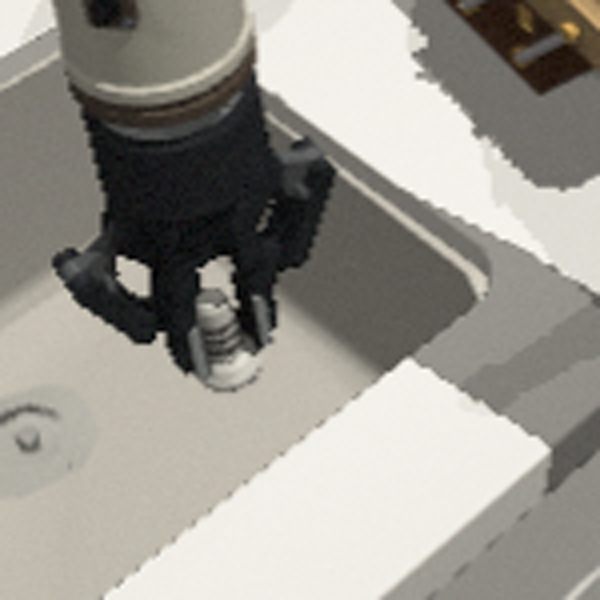

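The crop shows the stopper upright in the fingers at (225,345). I'll carry it to the compartment.

Emit:
jog_arm:
  rows:
    - [0,0,0,-3,-4.5,-4,0.5]
    - [0,0,0,-6.5,-9.5,-6,0.5]
    - [0,0,0,-10,-14.5,-6.5,0.5]
    - [0,0,0,-13.5,-19.5,-6.5,0.5]
    - [0,0,0,-17,-24.5,-6.5,0.5]

```text
clock: 15.95
position: [0.5305, 0.0475, 0.2135]
tcp_rot: [0.001, 0.099, 0.995, -0.0]
force: [1.0, 0.9, 0.6]
opening: 0.0255
grip_force: 29.2
```

```bash
python3 -c "
from h import *
go(box(.013,0,.21),A+np.pi/2)"
```

```text
turn [-0.0002  0.0013 -0.0038] cm [-10.72 -15.45   0.37] [0.5305 0.0475 0.2135] [1.  0.9 0.6] 0.0255 15.95
```

Emit:
jog_arm:
  rows:
    - [0,0,0,-3.5,-5,0,0.5]
    - [0,0,0,-7,-10,0,0.5]
    - [0,0,0,-10.7,-15,0,0.5]
    - [0,0,0,-10.7,-15.4,0,0.5]
    - [0,0,0,-10.7,-15.4,0,0.5]

```text
clock: 16.58
position: [0.6041, -0.1222, 0.2128]
tcp_rot: [-0.0, 0.099, 0.995, 0.0]
force: [-1.9, 0.3, -0.8]
opening: 0.0255
grip_force: 29.2
```

```bash
python3 -c "
from h import *
go(box(.014,0,.028),A+np.pi/2);bf()"
```

```text
turn [ 0.0009 -0.0006 -0.0045] cm [-0.28 -0.28 18.48] [ 0.6041 -0.1222  0.2128] [-1.9  0.3 -0.8] 0.0255 16.57
box pos [0.0113 0.0026 0.2128] F [-1.9 -0.1 -0.8] 0.0255 29.238528011046583 16.57
```

Emit:
jog_arm:
  rows:
    - [0,0,0,-0.3,-0.2,3,0.5]
    - [0,0,0,-0.3,-0.2,7,0.5]
    - [0,0,0,-0.3,-0.2,11,0.5]
    - [0,0,0,-0.3,-0.2,14,0.5]
    - [0,0,0,-0.3,-0.2,16,0.5]

```text
clock: 17.2
position: [0.6063, -0.1227, 0.052]
tcp_rot: [-0.0, 0.097, 0.995, 0.0]
force: [0.1, -0.8, -0.4]
opening: 0.025
grip_force: 29.2
```

Emit:
jog_arm:
  rows:
    - [0,0,0,0,0,1,0.5]
    - [0,0,0,0,0,2,0.5]
    - [0,0,0,0,0,2.4,0.5]
    - [0,0,0,0,0,2.6,0.5]
    - [0,0,0,0,0,2.6,0.5]

```text
clock: 17.82
position: [0.6073, -0.125, 0.0272]
tcp_rot: [0.0, 0.099, 0.995, -0.0]
force: [0.7, 1.0, -1.1]
opening: 0.025
grip_force: 29.2
```

Emit:
jog_arm:
  rows:
    - [0,0,0,0,0,0.1,3]
    - [0,0,0,0,0,0.1,4.5]
    - [0,0,0,0,0,0.1,5]
    - [0,0,0,0,0,0.1,5]
    - [0,0,0,0,0,0.1,5]

```text
clock: 18.45
position: [0.6071, -0.125, 0.0258]
tcp_rot: [0.0, 0.099, 0.995, 0.0]
force: [-0.1, -0.1, 0.1]
opening: 0.0502
grip_force: 0.0
```

Emit:
jog_arm:
  rows:
    - [0,0,0,0,0,-1,5]
    - [0,0,0,0,0,-4,5]
    - [0,0,0,0,0,-9,5]
    - [0,0,0,0,0,-14,5]
    - [0,0,0,0,0,-18,5]

```text
clock: 19.08
position: [0.6075, -0.1246, 0.2088]
tcp_rot: [0.001, 0.098, 0.995, -0.0]
force: [-0.0, -0.4, 0.1]
opening: 0.0502
grip_force: 0.0
```

```bash
python3 -c "
from h import *
p,d=grab('scene');im=np.zeros((480,800,3),np.uint8)
im[:,:400]=cv2.resize(p[150:290,260:377,::-1],(400,480),interpolation=cv2.INTER_CUBIC)
p,d=grab('top')
im[:,400:]=cv2.resize(p[140:290,290:415,::-1],(400,480),interpolation=cv2.INTER_CUBIC)
cv2.imwrite('pics/c10.png',im)
go(box(-.1373,0,.2));bf()"
```

```text
turn [0.0069 0.0062 1.5675] cm [15.49 -0.24  1.04] [ 0.6099 -0.1241  0.2117] [ 0.6 -0.4 -0.4] 0.05 19.18
box pos [0.0175 0.0019 0.2117] F [ 0.7 -0.3 -0.4] 0.05 0.0 19.18
```

View pics/c10.png

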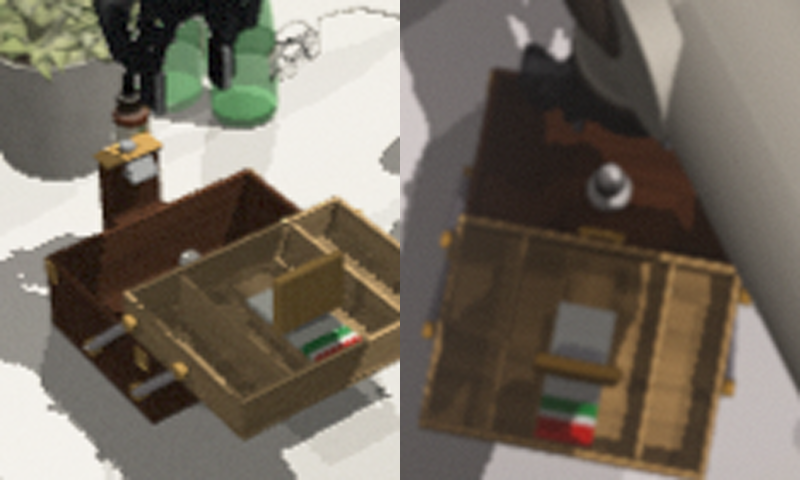

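The crops show the stopper upright on the compartment floor at (610,187) in the top inset. The tray is fully forward with its tab at rest at (577,368). That's my picture allowance used up, so I'll close the tray using numbers only.

Emit:
jog_arm:
  rows:
    - [0,0,0.18,2,0,0,4]
    - [0,0,0.36,5,0,0,3]
    - [0,0,0.54,8,0,0,3]
    - [0,0,0.72,11,0,0,3]
    - [0,0,0.9,14,-0.1,0.5,3]

```text
clock: 19.8
position: [0.4686, -0.098, 0.2008]
tcp_rot: [0.0, 0.524, 0.852, -0.0]
force: [0.7, 0.1, 0.2]
opening: 0.0304
grip_force: 0.0
```

Emit:
jog_arm:
  rows:
    - [0,0,0.18,0,0,0,3]
    - [0,0,0.36,0,0,0,3]
    - [0,0,0.54,0,0,0,3]
    - [0,0,0.668,0,0,0,3]
    - [0,0,0.668,0,0,0,3]

```text
clock: 20.42
position: [0.4694, -0.0983, 0.2009]
tcp_rot: [0.0, 0.772, 0.636, -0.0]
force: [-0.4, 0.5, -0.1]
opening: 0.0299
grip_force: 0.0
```

```bash
python3 -c "
from h import *
p,d=grab('scene')
go(box(-.137,0,.108));bf()
vv,uu=np.mgrid[130:300,240:400];uv=np.c_[uu.ravel(),vv.ravel()]
X=dep('scene',uv,d)-BOX;c,s=np.cos(A),np.sin(A)
x=c*X[:,0]+s*X[:,1];y=-s*X[:,0]+c*X[:,1];z=X[:,2]
m=(z>.122)&(z<.152)&(abs(y)<.035)&(x>-.165)&(x<-.11);print(m.sum(),np.percentile(x[m],[3,20,50,80,97]),np.percentile(z[m],98),np.percentile(y[m],[2,98]))
print(telemetry.observe()['qpos'].round(2))"
```

```text
turn [-0.      0.0005  0.0023] cm [-0.01 -1.16  9.28] [ 0.4694 -0.0982  0.2008] [-0.3  0.  -0.3] 0.0295 20.48
box pos [-1.254e-01  2.000e-04  2.008e-01] F [-0.3 -0.  -0.3] 0.0295 0.0 20.48
202 [-0.14220693 -0.14047336 -0.13875732 -0.13576273 -0.13158242] 0.1478368473621138 [-0.02648105  0.03093336]
[ 1.01  0.36 -1.01  1.98  0.36  0.99 -0.37]
```

Emit:
jog_arm:
  rows:
    - [0,0,0.002,0,-1.15,0,3]
    - [0,0,0.002,0,-1.15,3,3]
    - [0,0,0.002,0,-1.15,6,3]
    - [0,0,0.002,0,-1.15,8.5,3]
    - [0,0,0.002,0,-1.15,9.2,2.2]

```text
clock: 21.1
position: [0.4567, -0.0958, 0.1076]
tcp_rot: [-0.001, 0.773, 0.635, -0.001]
force: [-0.4, 0.3, 0.1]
opening: 0.0217
grip_force: 0.1
```

Emit:
jog_arm:
  rows:
    - [0,0,0,0,0.6,-0.1,2.2]
    - [0,0,0,0,1.2,-0.3,2.2]
    - [0,0,0,0,2,-0.8,2.2]
    - [0,0,0,0,3,-1.3,2.2]
    - [0,0,0,0,4,-1.7,2.2]

```text
clock: 21.72
position: [0.4969, -0.1039, 0.1268]
tcp_rot: [-0.0, 0.773, 0.634, -0.001]
force: [-4.2, 0.9, 3.5]
opening: 0.0222
grip_force: 2.3
```

```bash
python3 -c "
from h import *
bf()"
```

```text
box pos [-0.0974 -0.      0.1268] F [-4.3  0.   3.5] 0.0222 2.2897763550281525 21.73
```

Emit:
jog_arm:
  rows:
    - [0,0,0,0,1,-0.3,2.2]
    - [0,0,0,0,2,-0.4,2.2]
    - [0,0,0,0,3,-0.4,2.2]
    - [0,0,0,0,4,-0.3,2.2]
    - [0,0,0,0,5,-0.1,2.2]

```text
clock: 22.35
position: [0.5475, -0.114, 0.1266]
tcp_rot: [0.0, 0.773, 0.634, 0.0]
force: [-1.9, 0.4, 1.1]
opening: 0.0222
grip_force: 0.9
```

Emit:
jog_arm:
  rows:
    - [0,0,0,0,0.7,0.3,2.2]
    - [0,0,0,0,1.4,0.6,2.2]
    - [0,0,0,0,2.0,0.9,2.2]
    - [0,0,0,0,2.6,1.3,2.2]
    - [0,0,0,0,3.1,1.6,2.2]

```text
clock: 22.98
position: [0.5771, -0.1199, 0.1105]
tcp_rot: [-0.0, 0.773, 0.634, -0.0]
force: [-3.1, 0.3, 2.2]
opening: 0.0218
grip_force: 1.5
```

```bash
python3 -c "
from h import *
bf()"
```

```text
box pos [-0.0155 -0.0003  0.1105] F [-3.1 -0.3  2.2] 0.0218 1.5031148493289948 22.98
```

Emit:
jog_arm:
  rows:
    - [0,0,0,0,0.3,0.1,2.2]
    - [0,0,0,0,0.6,0.2,2.2]
    - [0,0,0,0,0.9,0.3,2.2]
    - [0,0,0,0,1.1,0.3,2.2]
    - [0,0,0,0,1.3,0.3,2.2]

```text
clock: 23.6
position: [0.5863, -0.1219, 0.1061]
tcp_rot: [-0.003, 0.773, 0.634, -0.003]
force: [-11.3, 2.5, 0.2]
opening: 0.0224
grip_force: 5.5
```

```bash
python3 -c "
from h import *
bf()"
```

```text
box pos [-0.0062 -0.0005  0.1061] F [-11.6   0.3   0.2] 0.0224 5.520279407501221 23.6
```

Emit:
jog_arm:
  rows:
    - [0,0,0,0,0.4,0,2.2]
    - [0,0,0,0,0.8,0,2.2]
    - [0,0,0,0,1.0,0,2.2]
    - [0,0,0,0,1.0,0,2.2]
    - [0,0,0,0,1.0,0,2.2]

```text
clock: 24.22
position: [0.5871, -0.122, 0.1055]
tcp_rot: [-0.008, 0.773, 0.635, -0.01]
force: [-34.1, 5.6, 19.8]
opening: 0.0224
grip_force: 17.7
```

```bash
python3 -c "
from h import *
bf()"
```

```text
box pos [-0.0053 -0.0004  0.1055] F [-34.5  -1.1  19.8] 0.0224 17.654537558555603 24.23
```

Emit:
jog_arm:
  rows:
    - [0,0,0,0,-0.6,0,2.2]
    - [0,0,0,0,-1.2,0,2.2]
    - [0,0,0,0,-1.6,0,2.2]
    - [0,0,0,0,-1.7,0,2.2]
    - [0,0,0,0,-1.7,0,2.2]

```text
clock: 24.85
position: [0.5837, -0.1212, 0.1083]
tcp_rot: [0.001, 0.773, 0.634, 0.001]
force: [0.8, 0.2, 0.8]
opening: 0.0219
grip_force: 0.0
```

```bash
python3 q.py
python3 - <<'E'
from h import *
p,d=grab('scene');bf()
vv,uu=np.mgrid[130:300,240:400];uv=np.c_[uu.ravel(),vv.ravel()]
X=dep('scene',uv,d)-BOX;c,s=np.cos(A),np.sin(A)
x=c*X[:,0]+s*X[:,1];y=-s*X[:,0]+c*X[:,1];z=X[:,2]
m=(z>.12)&(z<.155)&(y>.013)&(y<.03)&(x>-.05)&(x<.01);print('tab',m.sum(),np.percentile(x[m],[3,20,50,80,97]).round(4),np.percentile(z[m],98))
m=(abs(y)<.095)&(x<-.065)&(x>-.1)&(z>.085)&(z<.11);print('tray front face',m.sum(),np.median(x[m]),'exp -.075')
m=(abs(y)<.09)&(x<-.06)&(x>-.1)&(z>.02)&(z<.06);print('box front face',m.sum(),np.median(x[m]),'exp -.075')
m=(abs(x)<.07)&(y>.09)&(y<.105)&(z>.105)&(z<.13);print('rim z',np.percentile(z[m],[90,98]))
E
```

```text
box pos [-0.0089 -0.0004  0.1081] F [-0.7  0.5 -0.4] 0.0216 0.0 24.9
walls 284 x [-0.07  -0.069  0.08   0.081] z [0.113 0.117]
tab top 27 -0.04246255970321629
box pos [-0.0091 -0.0003  0.1081] F [-0.4  0.4 -0. ] 0.0223 0.0 24.95
tab 73 [-0.0238 -0.0214 -0.0201 -0.0169 -0.0113] 0.15170299831262848
tray front face 466 -0.0721171230889266 exp -.075
box front face 645 -0.07212585841421448 exp -.075
rim z [0.11409756 0.11629836]
```

The tray's front face is flush with the box's front face (both read −0.072), so the tray is home. Now the proof pull.

Emit:
jog_arm:
  rows:
    - [0,0,0,0,-0.3,0,2.2]
    - [0,0,0,0,-0.6,0,2.2]
    - [0,0,0,0,-0.6,0,1.5]
    - [0,0,0,0,-0.6,0,1.5]
    - [0,0,0,0,-0.6,0,1.5]

```text
clock: 25.58
position: [0.5771, -0.1199, 0.1079]
tcp_rot: [0.0, 0.773, 0.634, 0.0]
force: [0.4, 0.3, -0.6]
opening: 0.0154
grip_force: 0.2
```

Emit:
jog_arm:
  rows:
    - [0,0,0,0,-0.2,0,1.5]
    - [0,0,0,0,-0.5,0,1.5]
    - [0,0,0,0,-0.8,0,1.5]
    - [0,0,0,0,-1.0,0,1.5]
    - [0,0,0,0,-1.0,0,1.5]

```text
clock: 26.2
position: [0.5682, -0.1182, 0.1085]
tcp_rot: [0.001, 0.773, 0.634, 0.001]
force: [4.4, -1.6, 1.3]
opening: 0.0149
grip_force: 2.6
```

```bash
python3 -c "
from h import *
bf()"
```

```text
box pos [-0.0246 -0.0003  0.1085] F [ 4.7 -0.7  1.3] 0.0149 2.5624890625476837 26.2
```

Emit:
jog_arm:
  rows:
    - [0,0,0,0,-0.3,0,1.5]
    - [0,0,0,0,-0.6,0,1.5]
    - [0,0,0,0,-0.9,0,1.5]
    - [0,0,0,0,-1.1,0,1.5]
    - [0,0,0,0,-1.1,0,1.5]

```text
clock: 26.82
position: [0.56, -0.1165, 0.1098]
tcp_rot: [0.003, 0.773, 0.634, 0.002]
force: [9.0, -3.2, 3.7]
opening: 0.0151
grip_force: 4.6
```

```bash
python3 -c "
from h import *
bf()
p,d=grab('scene');bf()
vv,uu=np.mgrid[130:300,240:400];uv=np.c_[uu.ravel(),vv.ravel()]
X=dep('scene',uv,d)-BOX;c,s=np.cos(A),np.sin(A)
x=c*X[:,0]+s*X[:,1];y=-s*X[:,0]+c*X[:,1];z=X[:,2]
m=(z>.12)&(z<.155)&(y>.013)&(y<.03)&(x>-.06)&(x<.01);print('tab',m.sum(),np.percentile(x[m],[3,20,50,80,97]).round(4))
m=(abs(y)<.095)&(x<-.065)&(x>-.1)&(z>.085)&(z<.11);print('tray front face',m.sum(),np.median(x[m]))
"
```

```text
box pos [-0.033  -0.0003  0.1098] F [ 9.5 -1.4  3.7] 0.0151 4.5692378282547 26.82
box pos [-0.033  -0.0002  0.1098] F [ 9.2 -0.3  3.4] 0.0152 4.553346186876297 26.88
tab 79 [-0.0406 -0.0391 -0.0368 -0.0335 -0.0293]
tray front face 443 -0.07465764016966438
```

Emit:
jog_arm:
  rows:
    - [0,0,0,0,-0.1,0,1.5]
    - [0,0,0,0,-0.2,0,1.5]
    - [0,0,0,0,-0.2,0,1.5]
    - [0,0,0,0,-0.2,0,1.5]
    - [0,0,0,0,-0.2,0,1.5]

```text
clock: 27.5
position: [0.5585, -0.1162, 0.1098]
tcp_rot: [0.003, 0.773, 0.634, 0.003]
force: [10.2, -3.0, 4.3]
opening: 0.0148
grip_force: 5.0
```

Emit:
jog_arm:
  rows:
    - [0,0,0,0,0,0,1.5]
    - [0,0,0,0,0,0,1.5]
    - [0,0,0,0,0,0,1.5]
    - [0,0,0,0,0,0,1.5]
    - [0,0,0,0,0,0,1.5]

```text
clock: 28.12
position: [0.5585, -0.1162, 0.1098]
tcp_rot: [0.003, 0.773, 0.634, 0.003]
force: [9.0, -2.9, 3.6]
opening: 0.015
grip_force: 5.0
```

```bash
python3 -c "
from h import *
p,d=grab('scene');bf()
vv,uu=np.mgrid[130:300,240:400];uv=np.c_[uu.ravel(),vv.ravel()]
X=dep('scene',uv,d)-BOX;c,s=np.cos(A),np.sin(A)
x=c*X[:,0]+s*X[:,1];y=-s*X[:,0]+c*X[:,1];z=X[:,2]
m=(z>.12)&(z<.155)&(y>.013)&(y<.03)&(x>-.06)&(x<.01);print('tab',m.sum(),np.percentile(x[m],[3,20,50,80,97]).round(4))
m=(abs(y)<.095)&(x<-.065)&(x>-.1)&(z>.085)&(z<.11);print('tray front face',m.sum(),np.median(x[m]))
"
```

```text
box pos [-0.0346 -0.0003  0.1098] F [10.2 -0.3  3.5] 0.0152 4.996837824583054 28.18
tab 77 [-0.0432 -0.0407 -0.0385 -0.0365 -0.0315]
tray front face 467 -0.07480977990988227
```

Emit:
jog_arm:
  rows:
    - [0,0,0,0,0.6,0,1.5]
    - [0,0,0,0,1.2,0,1.5]
    - [0,0,0,0,1.8,0,1.5]
    - [0,0,0,0,2.2,0,1.5]
    - [0,0,0,0,2.2,0,3]

```text
clock: 28.8
position: [0.5745, -0.1194, 0.1069]
tcp_rot: [-0.001, 0.773, 0.634, -0.001]
force: [0.5, -0.4, -0.2]
opening: 0.0297
grip_force: 0.0
```

Emit:
jog_arm:
  rows:
    - [0,0,0,0,0,0,3]
    - [0,0,0,0,0,-1.5,3]
    - [0,0,0,0,0,-4,3]
    - [0,0,0,0,0,-8,3]
    - [0,0,0,0,0,-13,3]

```text
clock: 29.42
position: [0.5751, -0.1195, 0.2392]
tcp_rot: [-0.001, 0.773, 0.634, -0.0]
force: [1.1, -0.9, -0.6]
opening: 0.0299
grip_force: 0.0
```

Emit:
jog_arm:
  rows:
    - [0,0,0,0,-3,-1,3]
    - [0,0,0,0,-6,-1,3]
    - [0,0,0,0,-9,-1,3]
    - [0,0,0,0,-9,-1,3]
    - [0,0,0,0,-9,-1,3]

```text
clock: 30.05
position: [0.4884, -0.1024, 0.2487]
tcp_rot: [0.001, 0.773, 0.634, 0.0]
force: [0.3, 0.2, -0.1]
opening: 0.0299
grip_force: 0.0
```

```bash
python3 -c "
from h import *
p,d=grab('scene');bf()
vv,uu=np.mgrid[130:300,240:400];uv=np.c_[uu.ravel(),vv.ravel()]
X=dep('scene',uv,d)-BOX;c,s=np.cos(A),np.sin(A)
x=c*X[:,0]+s*X[:,1];y=-s*X[:,0]+c*X[:,1];z=X[:,2]
m=(z>.12)&(z<.155)&(y>.013)&(y<.03)&(x>-.06)&(x<.01);print('tab',m.sum(),np.percentile(x[m],[3,20,50,80,97]).round(4))
m=(abs(y)<.095)&(x<-.065)&(x>-.1)&(z>.085)&(z<.11);print('tray front face',m.sum(),np.median(x[m]))
"
```

```text
box pos [-1.058e-01 -2.000e-04  2.485e-01] F [-0.2 -1.2 -0.9] 0.0299 0.0 30.1
tab 65 [-0.0257 -0.0238 -0.0224 -0.0197 -0.0159]
tray front face 453 -0.07468243040931369
```

```bash
python3 -c "
from h import *
print(finish_job())"
```

```text
the job is handed in; nothing more can be done
None
```

I handed the job in at about 30 s without seeing the verdict: the stopper stands in the compartment, the tray is shut and sits within its catch's play, the tab was held near 10 N (about 16 mm out) for over a second and sprang back to rest, and I viewed 11 pictures against the limit of 10.

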